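# Back the indexing table off by one notch

## Task

The ratchet indexing table on the bench has been advanced one notch too far. With the fingertips, gently and without gripping anything: lift the pawl clear of the teeth by pushing its upright tab away from the wheel, push the wheel by one of its pegs one notch backward (clockwise seen from above, the way the pawl was blocking), then push the tab back so that the pawl is fully down in the new notch. Leave the things lying around where they are.

Things in the scene. Friction and masses are not known exactly. Their poses are not given: they have to be found in the camera images.
- indexer: the indexing table: plywood board 200 (x) x 280 (y) x 18 mm, screwed down, with a horizontal ratchet wheel, its pawl on a steel post, and three offcuts on its corners. Origin: underside of the board, on the wheel's vertical axis; +y of its frame points from that axis to the pawl's post. The board spans x -100..100, y -110..170 mm
- hub (a point): top of the nut on the wheel's axis, 57.5 mm above the bench. The wheel: steel disc, 154 mm diameter, top 40 mm above the bench, with 10 saw teeth (36 degrees apart, 12 mm high, one face upright and one sloping) on its rim, 56 to 75 mm from the axis. A plywood disc (106 mm diameter, top 48 mm above the bench) inside the teeth carries three upright pegs to push it by
- pivot (a point): the pawl's pivot: 108 mm from the wheel's axis along +y of the indexing table, 60 mm above the bench; the pivot pin lies along the table's x
- tab_top (a point): middle of the top edge of the pawl's upright finger tab (moves with the pawl): a steel plate 30 mm wide along the pivot pin and 6 mm thick, standing straight over the pivot, its top 50 mm above it, when the pawl is down. Pushed away from the wheel it leans outward and the pawl lifts
- nose (a point): underside of the pawl's nose (moves with the pawl), 8 mm wide along the rim, 14 mm long; when down it is in a notch of the wheel, 66.5 mm from the wheel's axis and 42 mm above the bench. The arm (16 mm wide, 8 mm thick) runs from the pivot toward the wheel; the nose is 41.5 mm from the pivot
- pawl (a joint): lift angle of the pawl, rad: 0 fully down (at its stop), growing as the nose rises and the tab leans away from the wheel; stop at 0.75. Above 0.27 the nose is clear of the teeth. The pivot is stiff (about 1 N at the tab moves it), has no spring, and the pawl stays where it is left
- wheel (a joint): angle of the wheel, rad, growing counterclockwise from above (forward). At 0 a tooth's upright face bears on the lowered nose and stops backward (clockwise) turning. The nose fits fully down in this notch from 0 to 0.18 and in the next one back from -0.63 to -0.45; between, it lands on a tooth. Turns stiffly (about 1.5 N at a peg), stays where left
- peg1_top (a point): centre of the top of one of the three upright pegs on the wheel (moves with the wheel): wood, 14 mm diameter, 42 mm from the wheel's axis, 120 degrees apart, from 48 to 95 mm above the bench
- peg2_top (a point): centre of the top of one of the three upright pegs on the wheel (moves with the wheel): wood, 14 mm diameter, 42 mm from the wheel's axis, 120 degrees apart, from 48 to 95 mm above the bench
- peg3_top (a point): centre of the top of one of the three upright pegs on the wheel (moves with the wheel): wood, 14 mm diameter, 42 mm from the wheel's axis, 120 degrees apart, from 48 to 95 mm above the bench
- block_a: small pale wooden offcut block, 26 mm cube, standing on the corner of the indexing table's board near the pawl; to be left alone. Origin: centre of its underside
- block_b: small plywood offcut, 22 x 30 x 24 mm high, on the other corner of the board near the pawl; to be left alone. Origin: centre of its underside
- dowel: upright wooden dowel offcut, 20 mm diameter, 40 mm high, on the board's corner away from the pawl; to be left alone. Origin: centre of its underside
- sander: cork sanding block, 105 x 62 x 32 mm high, lying on the bench; to be left alone. Origin: centre of its underside
- glue: white glue bottle, 52 mm diameter, 130 mm high, standing on the bench; to be left alone. Origin: centre of its underside
- cup: white cup, 76 mm diameter, 90 mm high, standing on the bench; to be left alone. Origin: centre of its underside
- offcut: flat plywood offcut, 110 x 75 x 18 mm, lying on the bench; to be left alone. Origin: centre of its underside

How it is judged:
By the outcome, as a careful person would: the job done as asked, in the order asked, and still so for the second after the job is handed in, with the robot touching nothing.
It also fails if it takes over 64 s, if anything falls off the work surface, if the arm or the gripper's body presses on something with over 40 N, if the wrist force passes 120 N, or if a joint passes its speed limit or range.

## Robot

A 6-joint arm with a two-finger parallel gripper is mounted at the origin on the work surface. World frame = base frame: x ahead of the robot, y to its left, z up, the work surface at z = 0. Lengths are in m, angles in rad, forces in N, time in s.
With the tool pointing down it reaches from about 0.325 to 0.775 m from the base axis. Payload 5.5 kg.
Tool frame: the origin (TCP) lies on the centre line of the jaws, within the pads' length; the fingertips stand tip_extent ahead of it and the grasp point (between the pads) lies 2 mm behind it (tip_extent is the distance from the TCP to the fingertips, in m); z points along the fingers, y is the line along which they close (so a half turn about z gives the same grasp; the last joint's range is limited). The gripper opens to 85 mm and grips with 20 to 120 N. Pads are 22 mm wide; open, the fingers measure 114 mm over their backs; the gripper's body (76 mm by 85 mm) begins 54 mm behind the grasp point. The pads swing forward as they close: fully open they stand 13 mm farther back than shut.
Start: joints at [-1.28, 0.091, 1.231, -0, 1.82, -0.057], TCP at [0.204, -0.564, 0.248] pointing down, gripper open.
Joint ranges: [-2.87, 2.87], [-0.86, 2.18], [0.17, 2.46], [-1.51, 4.65], [0.06, 2.69], [-2.65, 2.65]. Speed limits (rad/s): [2.57, 2.57, 3.01, 3.14, 3.14, 3.14].

## Interface

Orientations are given as a unit quaternion [w, x, y, z].
In Python, from workcell import read_state, camera, close_job, tip_extent gives the robot as it stands.
- The arm moves only by the tool drive_tool, never from a script. Its argument "deltas" is a list of rows, each a list of 7 numbers: the shift along the world's x, y, z scaled (see below), then the turn, a rotation vector about the world's x, y, z scaled (see below), then the gripper command: -1 is shut, 1 is fully open, values between are in proportion. In form: [[x, y, z, ax, ay, az, claw], ...]. A call has 1 to 12 rows; each row is the pose to reach, as a shift and turn from the pose commanded when the call began; what a row does not reach only later rows make up. The controller multiplies each number of a shift by 400 mm and each number of a turn by 2 rad. A row lasts 1/8 s, in which the tool goes at most 62.5 mm and 10.7 degrees, less where a joint would pass 70% of its speed; a pose out of reach is approached as far as the arm can. A call with a number of a shift or a turn outside -1 to 1 is refused whole. A call with a gripper value outside its range is refused whole. The fingers move at their own pace and stop on an object; "grip_force" is the grip in N (left out, the last holds). Time passes only in rows, so rows that repeat a pose let the fingers close. It gives the time, the measured TCP pose, the force, the opening and the grip force at its end, in the units of the state.
- read_state(): the state, without advancing time (a new reading comes with each control period).
- camera(name): name is "scene" or "top" or "wrist"; returns a dict with "pixels" (420x560x3 uint8, red, green, blue), "K" (3x3 intrinsics, pixels), "view" (4x4, takes a point from world to camera coordinates). Camera axes: x right, y up, looking along -z (the intrinsics and any distortion apply to the point x, -y, -z); pixel columns grow to the right and rows downward; lengths in m; the calibration is good to about 2 mm. A picture is of the moment at which its call begins. There is no depth.
- close_job(): hands the job in; it is judged then, once.
The state is a dict: "time": time; "joints": joint angles; "qd": joint speeds; "joint_efforts": joint torques, N m; "eef_pos": TCP position; "eef_rot": TCP orientation; "ft_force": force on the tool from outside, world axes, zero at the start; "torque": the same for the moment, N m; "width": finger opening in m; "gripper_force": force on a finger pad.
Only numpy, scipy, OpenCV 4.12 (cv2) and the standard library are available. Lean on these libraries where they do the work, as an engineer would, in place of code of your own. Each camera call takes 0.05 s, during which the arm holds its last target. There are 200 camera calls.

## Working session

There is one attempt and no reset: what is moved stays moved. The work goes in short steps, Python scripts to look and compute and a tool call to move; the robot and the scene stay as the last step left them, time stands still between calls to the robot, and variables do not carry over. Pictures are saved under pics/ and viewed, at most 10 in all, crops included, and the job is handed in when it is done.

Besides the shell and the picture viewer there is one more tool, called after ">>>" by a JSON object that holds its "name" and its "arguments". drive_tool: Moves the arm, as the interface text tells. Shifts and turns lie within -1 to 1; 1 stands for 400 mm of shift or 2 rad of turn. Its arguments: {"type":"object","properties":{"deltas":{"type":"array"},"grip_force":{"type":"number"}},"required":["deltas"]}

```bash
mkdir -p pics; ls
python3 - <<'E'
from workcell import *
import cv2,numpy as np
s=read_state();print(s, tip_extent() if callable(tip_extent) else tip_extent)
for n in("scene","top"):
    c=camera(n);cv2.imwrite(f"pics/{n}0.png",c["pixels"][:,:,::-1]);print(n,c["K"].tolist(),np.round(c["view"],4).tolist(),c.keys())
E
```

```text
pics
{'time': 0.0, 'joints': array([-1.27970719e+00,  9.18628770e-02,  1.23190417e+00, -2.85915225e-05,
        1.81980141e+00, -5.67260420e-02]), 'qd': array([-0.00022125,  0.00142517, -0.00280197, -0.00105019, -0.00149191,
       -0.00039682]), 'joint_efforts': array([-9.86514206e-04, -4.58740568e+01, -4.18020988e+01, -2.04265793e-04,
        1.19657465e-02,  1.93695172e-06]), 'eef_pos': array([ 0.20440854, -0.56383566,  0.24713811]), 'eef_rot': array([-9.79506985e-04,  9.84916275e-01,  1.73028769e-01, -1.29262437e-04]), 'ft_force': array([0.31230546, 1.00971679, 1.23718203]), 'torque': array([ 0.05435003,  0.03166845, -0.02660646]), 'gripper_force': 0.0, 'width': 0.08502332198008469} 0.017
scene [[479.5999872230578, 0.0, 280.2533952925096], [0.0, 479.5999872230578, 206.71655562728077], [0.0, 0.0, 1.0]] [[-0.5305, 0.8477, 0.0045, 0.3172], [-0.5319, -0.337, 0.7769, 0.2137], [0.6601, 0.4097, 0.6296, -1.5276], [0.0, 0.0, 0.0, 1.0]] dict_keys(['pixels', 'K', 'view'])
top [[451.2667500947076, 0.0, 273.4262440921937], [0.0, 451.2667500947076, 206.6252704314035], [0.0, 0.0, 1.0]] [[-0.0245, -0.9994, 0.0233, -0.0153], [0.9858, -0.0202, 0.1665, -0.5737], [-0.1659, 0.027, 0.9858, -1.1646], [0.0, 0.0, 0.0, 1.0]] dict_keys(['pixels', 'K', 'view'])
```

View pics/scene0.png

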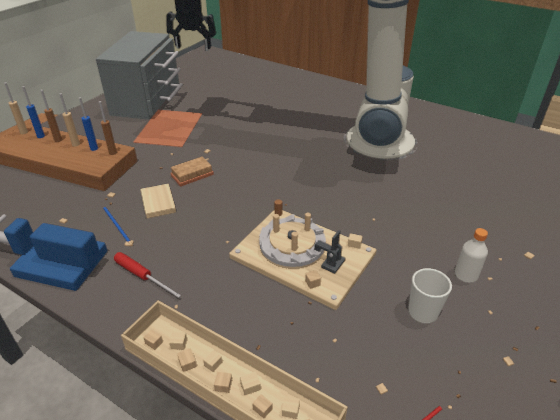

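View pics/top0.png

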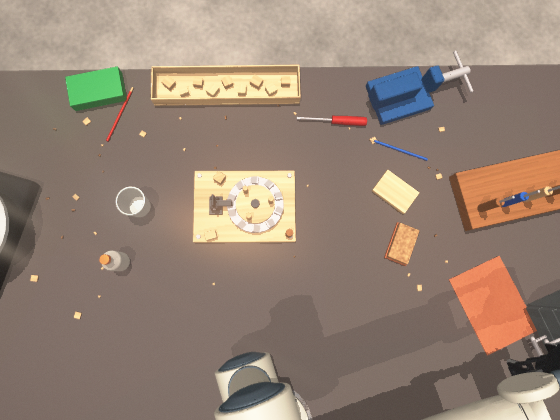

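The scene shows the table in front of the robot. In the top view the board spans columns 193–296 and rows 171–243, with the hub at about (255,204) and the pawl's post at about (215,204), so table +y is roughly world +y. Next I'll enlarge the top view.

```bash
cat > h.py <<'E'
import numpy as np,cv2
from workcell import *
def ray(c,u,v,z):
    V=np.array(c["view"]);K=np.array(c["K"]);R,t=V[:3,:3],V[:3,3]
    d=np.array([(u-K[0,2])/K[0,0],-(v-K[1,2])/K[1,1],-1]);o=-R.T@t;d=R.T@d
    return o+d*(z-o[2])/d[2]
def proj(c,p):
    V=np.array(c["view"]);K=np.array(c["K"]);q=V[:3,:3]@np.array(p)+V[:3,3]
    q=K@np.array([q[0],-q[1],-q[2]]);return q[:2]/q[2]
E
python3 - <<'E'
from h import *
im=cv2.imread("pics/top0.png")[160:250,185:305]
a=cv2.resize(im,None,fx=6,fy=6,interpolation=cv2.INTER_CUBIC)
cv2.imwrite("pics/topc.png",a)
c=camera("top")
for u,v,z,n in[(255,204,.0575,'hub'),(193.5,171,.018,'c1'),(295.5,171,.018,'c2'),(296,243,.018,'c3'),(193,243,.018,'c4')]:print(n,ray(c,u,v,z))
E
```

```text
hub [0.57979968 0.02099808 0.0575    ]
c1 [0.68336024 0.19079591 0.018     ]
c2 [ 0.67807228 -0.09325948  0.018     ]
c3 [ 0.4766939  -0.08805257  0.018     ]
c4 [0.48295858 0.19115983 0.018     ]
```

View pics/topc.png

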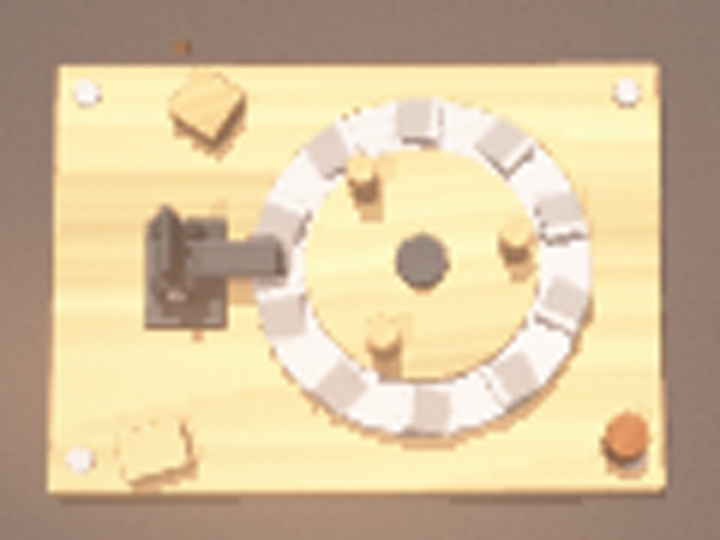

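The crop gives the hub at crop (422,262) and peg tops at about (365,165), (517,235) and (385,330). The tab is at about (170,240). From this the hub is about (0.580, 0.020), yaw about -0.02, and the pivot about (0.582, 0.128). I'll push the right-hand peg (-y side) toward -x, as it is farthest from the pawl. First I'll go above the wheel with the fingers shut.

>>> {"name": "drive_tool", "arguments": {"deltas": [[0.12,0.18,0,0,0,-0.04,-1],[0.24,0.37,0,0,0,-0.08,-1],[0.35,0.55,0,0,0,-0.12,-1],[0.47,0.74,0,0,0,-0.18,-1],[0.47,0.74,0,0,0,-0.18,-1],[0.47,0.74,0,0,0,-0.18,-1]]}}

```text
time: 0.9
eef_pos: [0.3935, -0.2656, 0.2482]
eef_rot: [-0.0, 1.0, -0.005, 0.0]
ft_force: [0.4, -1.0, -0.2]
width: -0.0001
gripper_force: 0.0
```

>>> {"name": "drive_tool", "arguments": {"deltas": [[0.12,0.15,0,0,0,0,-1],[0.24,0.3,0,0,0,0,-1],[0.3,0.45,0,0,0,0,-1],[0.3,0.59,0,0,0,0,-1],[0.3,0.59,0,0,0,0,-1],[0.3,0.59,0,0,0,0,-1]]}}

```text
time: 1.65
eef_pos: [0.5125, -0.0305, 0.2479]
eef_rot: [-0.0, 1.0, -0.004, -0.0]
ft_force: [0.5, 0.1, -0.7]
width: 0.0001
gripper_force: 0.0
```

Run:
```python
from h import *
s=read_state();print(s["time"],s["eef_pos"],s["eef_rot"],s["joints"],s["width"],s["ft_force"],tip_extent)
c=camera("wrist");cv2.imwrite("pics/w1.png",c["pixels"][:,:,::-1]);np.savez("w1.npz",K=c["K"],view=c["view"])
p=s["eef_pos"];print("tip proj",proj(c,p+[0,0,-.017]))
h=np.array([.5797,.0202]);y=np.array([.02,1]);x=np.array([1,-.02])
for n,q,z in[("hub",h,.0575),("tab",h+.108*y,.11),("nose",h+.0665*y,.05),("c++",h+.1*x+.17*y,.018),("c--",h-.1*x-.11*y,.018)]:print(n,proj(c,[*q,z]))
```

```text
1.65 [ 0.51253442 -0.03051359  0.24791478] [-7.20383295e-05  9.99989922e-01 -4.47626150e-03 -3.37734641e-04] [-1.25771499e-01 -1.41307375e-01  1.45990745e+00  6.33009433e-05
  1.82368052e+00  1.45399320e+00] 5.9648096316552473e-05 [ 0.51159111  0.08214601 -0.70917944] 0.017
tip proj [272.85503859 273.73499613]
hub [214.97333133 109.97157145]
tab [ 56.65628966 110.88273962]
nose [142.5995383  108.81153167]
c++ [28.9114853  -8.95271851]
c-- [326.39459961 205.80308806]
```

View pics/w1.png

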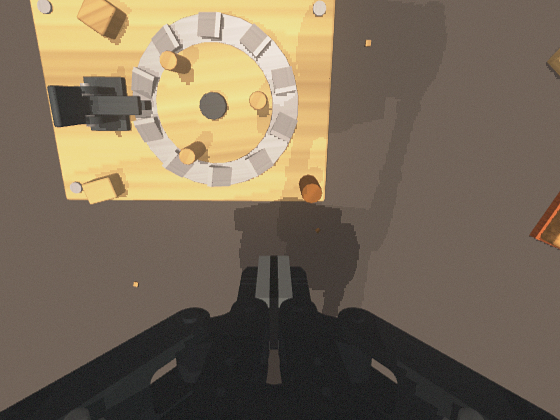

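The wrist view has the hub at (213,106) and pegs at (168,60), (258,100) and (187,156). The tab's top edge is at u≈50, v 88–126, and the nose at about (148,104), in a notch. I'll enlarge it for the tooth phase and compute positions.

Run:
```python
from h import *
c=dict(np.load("w1.npz"))
for n,u,v,z in[("hub",213,106,.0575),("pA",168,60,.095),("pB",258,100,.095),("pC",187,156,.095),("tab",50,106,.11),("c--",325,200,.018),("c-+",67,199,.018)]:print(n,ray(c,u,v,z).round(4))
a=cv2.imread("pics/w1.png")[0:195,40:305]
cv2.imwrite("pics/w1c.png",cv2.resize(a,None,fx=3,fy=3,interpolation=cv2.INTER_CUBIC))
```

```text
hub [0.5831 0.0217 0.0575]
pA [0.6172 0.0469 0.095 ]
pB [ 0.5881 -0.0196  0.095 ]
pC [0.5453 0.0389 0.095 ]
tab [0.5853 0.1324 0.11  ]
c-- [ 0.4841 -0.0861  0.018 ]
c-+ [0.4876 0.1913 0.018 ]
```

View pics/w1c.png

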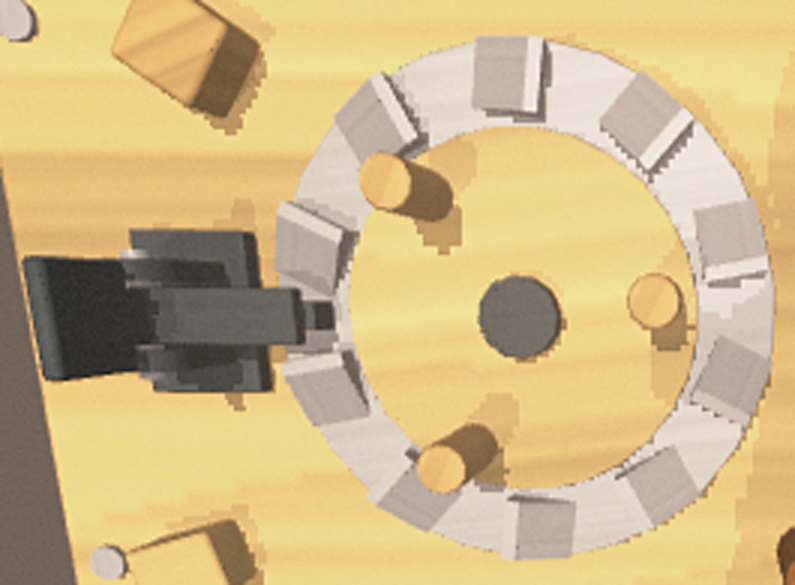

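Run:
```python
from h import *
c=dict(np.load("w1.npz"))
f=lambda u,v,z:ray(c,40+u/3,v/3,z)
H=f(520,317,.0575);print(H)
for n,ps in dict(top=[(547,38),(537,118)],rt=[(693,123),(655,175)],lt=[(380,72),(425,143)],l=[(283,203),(355,237)]).items():
  for z in(.04,):
    q=[f(u,v,z)-H for u,v in ps]; print(n,z,[(round(np.degrees(np.arctan2(p[1],p[0]))+1.1,1),round(np.hypot(*p[:2])*1e3)) for p in q])
# top edges z=.052 of all grey/strip borders
for n,ps in dict(top=[(527,38),(518,112)],rt=[(678,108),(640,165)],lt=[(370,78),(412,152)],l=[(278,213),(345,245)],low=[(287,367),(352,350)],c=[(372,497),(415,455)],bot=[(508,497),(515,558)]).items():
    q=[f(u,v,.052)-H for u,v in ps]; print(n,.052,[(round(np.degrees(np.arctan2(p[1],p[0]))+1.1,1),round(np.hypot(*p[:2])*1e3)) for p in q])
n=f(318,315,.048)-H;print("nose",np.degrees(np.arctan2(n[1],n[0]))+1.1,np.hypot(*n[:2]))
```

```text
[0.58335797 0.0214216  0.0575    ]
top 0.04 [(np.float64(-6.0), 77), (np.float64(-4.6), 56)]
rt 0.04 [(np.float64(-42.5), 74), (np.float64(-43.9), 56)]
lt 0.04 [(np.float64(31.1), 78), (np.float64(30.7), 56)]
l 0.04 [(np.float64(66.4), 79), (np.float64(66.7), 56)]
top 0.052 [(np.float64(-3.2), 74), (np.float64(-0.9), 55)]
rt 0.052 [(np.float64(-39.0), 73), (np.float64(-40.0), 55)]
lt 0.052 [(np.float64(32.2), 75), (np.float64(33.7), 54)]
l 0.052 [(np.float64(68.1), 75), (np.float64(69.1), 55)]
low 0.052 [(np.float64(102.1), 74), (np.float64(101.1), 53)]
c 0.052 [(np.float64(137.8), 74), (np.float64(139.7), 55)]
bot 0.052 [(np.float64(172.7), 55), (np.float64(175.6), 74)]
nose 90.27107636429345 0.06252466872619533
```

Run:
```python
from h import *
c=dict(np.load("w1.npz"))
p=np.array([.5125,-.0305,.248])
for dz in(-.017,-.004,.0):
  for dx in(-.011,.011):
    print(dz,dx,[proj(c,p+[dx,dy,dz]).round(0).tolist() for dy in(.0145,0,-.0145)])
```

```text
-0.017 -0.011 [[242.0, 295.0], [273.0, 295.0], [304.0, 294.0]]
-0.017 0.011 [[241.0, 252.0], [273.0, 252.0], [305.0, 252.0]]
-0.004 -0.011 [[240.0, 311.0], [273.0, 311.0], [306.0, 311.0]]
-0.004 0.011 [[238.0, 266.0], [273.0, 266.0], [307.0, 265.0]]
0.0 -0.011 [[239.0, 317.0], [273.0, 317.0], [307.0, 316.0]]
0.0 0.011 [[237.0, 271.0], [273.0, 270.0], [308.0, 270.0]]
```

>>> {"name": "drive_tool", "arguments": {"deltas": [[0.09,0.16,0,0,0,0,-1],[0.18,0.335,0,0,0,0,-1],[0.18,0.335,0,0,0,0,-1],[0.18,0.335,-0.12,0,0,0,-1],[0.18,0.335,-0.22,0,0,0,-1],[0.18,0.335,-0.3,0,0,0,-1],[0.18,0.335,-0.357,0,0,0,-1],[0.18,0.335,-0.357,0,0,0,-1],[0.18,0.335,-0.357,0,0,0,-1]]}}

```text
time: 2.82
eef_pos: [0.5851, 0.101, 0.1067]
eef_rot: [0.0, 1.0, -0.007, 0.001]
ft_force: [0.3, -0.4, 0.7]
width: 0.0001
gripper_force: 0.0
```

Run:
```python
from h import *
s=read_state();print(s["time"],s["eef_pos"],s["ft_force"])
c=camera("scene")
im=c["pixels"][195:305,225:385,::-1];cv2.imwrite("pics/s2.png",cv2.resize(im,None,fx=5,fy=5,interpolation=cv2.INTER_CUBIC)[:550])
```

```text
2.825 [0.58512503 0.10099707 0.10673952] [ 0.31630106 -0.400319    0.71266217]
```

View pics/s2.png

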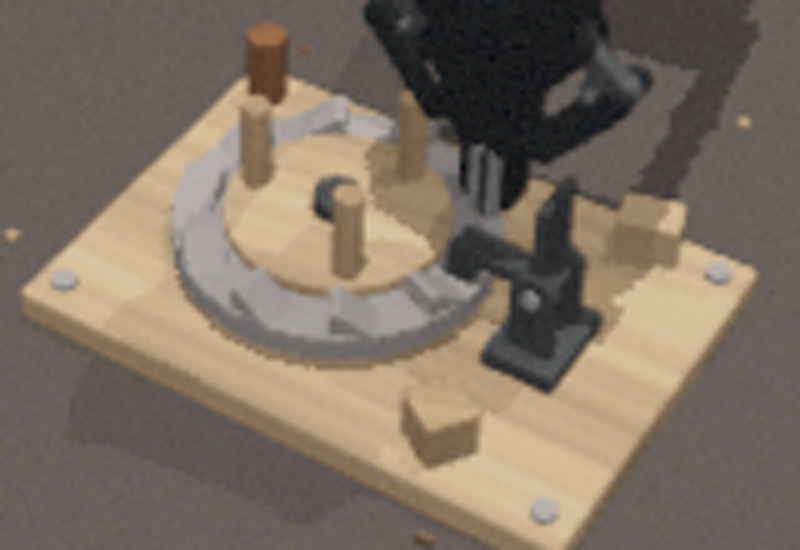

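The fingertips (crop 485,180) stand above the pawl arm on the wheel side of the tab (555,215), clear of it. Now I'll push the tab outward slowly.

>>> {"name": "drive_tool", "arguments": {"deltas": [[0,0.015,0,0,0,0,-1],[0,0.025,0,0,0,0,-1],[0,0.035,0,0,0,0,-1],[0,0.045,0,0,0,0,-1],[0,0.055,0,0,0,0,-1],[0,0.065,0,0,0,0,-1],[0,0.073,0,0,0,0,-1],[0,0.08,0,0,0,0,-1],[0,0.08,0,0,0,0,-1],[0,0.08,0,0,0,0,-1]]}}

```text
time: 4.12
eef_pos: [0.5845, 0.1341, 0.1056]
eef_rot: [-0.0, 1.0, -0.006, 0.0]
ft_force: [-1.1, 0.4, -0.1]
width: -0.0
gripper_force: 0.0
```

>>> {"name": "drive_tool", "arguments": {"deltas": [[0,-0.02,0,0,0,0,-1],[0,-0.05,0.05,0,0,0,-1],[0,-0.07,0.15,0,0,0,-1],[-0.05,-0.2,0.25,0,0,0,-1],[-0.12,-0.35,0.3,0,0,0,-1],[-0.12,-0.35,0.3,0,0,0,-1],[-0.12,-0.35,0.3,0,0,0,-1]]}}

```text
time: 5.0
eef_pos: [0.5366, -0.0071, 0.227]
eef_rot: [-0.0, 1.0, -0.007, 0.001]
ft_force: [-0.3, 0.8, -0.5]
width: -0.0003
gripper_force: 0.0
```

Run:
```python
from h import *
s=read_state();print(s["time"],s["eef_pos"],s["ft_force"])
c=camera("scene")
a=cv2.resize(c["pixels"][200:300,230:390,::-1],None,fx=5,fy=5,interpolation=cv2.INTER_CUBIC)[:,:]
cv2.imwrite("pics/s3.png",a)
c=camera("wrist");cv2.imwrite("pics/w3.png",c["pixels"][:,:,::-1]);np.savez("w3.npz",K=c["K"],view=c["view"])
```

```text
5.0 [ 0.53657596 -0.00705567  0.22696823] [-0.28181685  0.81706592 -0.54803768]
```

View pics/s3.png

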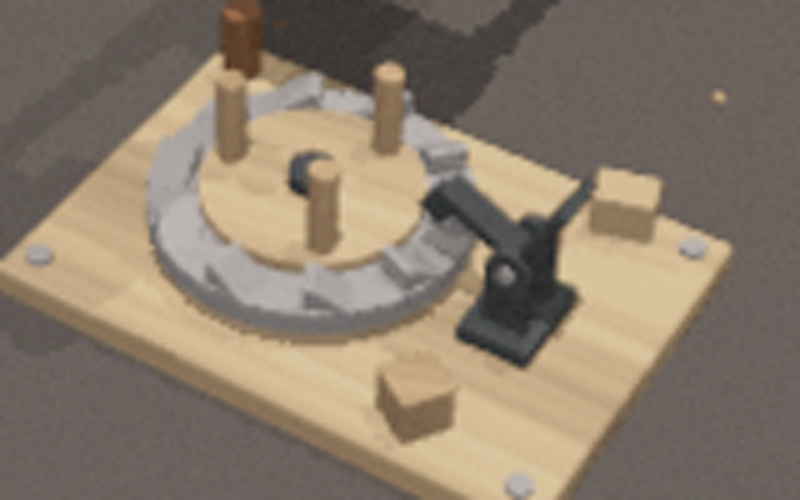

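The nose (crop 440,195) is up clear of the teeth, and the tab (575,205) leans outward and stays there. Next I'll go to the peg on the -y side, on its +x side, and come down.

>>> {"name": "drive_tool", "arguments": {"deltas": [[0.1,-0.03,0,0,0,0,-1],[0.2,-0.03,0,0,0,0,-1],[0.2,-0.03,0,0,0,0,-1],[0.2,-0.03,-0.12,0,0,0,-1],[0.2,-0.03,-0.22,0,0,0,-1],[0.2,-0.03,-0.3,0,0,0,-1],[0.2,-0.03,-0.36,0,0,0,-1],[0.2,-0.03,-0.36,0,0,0,-1],[0.2,-0.03,-0.36,0,0,0,-1]]}}

```text
time: 6.22
eef_pos: [0.6167, -0.0175, 0.0828]
eef_rot: [-0.0, 1.0, -0.006, 0.001]
ft_force: [0.1, -0.1, 0.1]
width: 0.0
gripper_force: 0.0
```

Next I'll push to x ≈ 0.581, a total of about -0.036 m, then back off and rise.

>>> {"name": "drive_tool", "arguments": {"deltas": [[-0.015,0,0,0,0,0,-1],[-0.025,0,0,0,0,0,-1],[-0.035,0,0,0,0,0,-1],[-0.045,0,0,0,0,0,-1],[-0.055,0,0,0,0,0,-1],[-0.065,0,0,0,0,0,-1],[-0.075,0,0,0,0,0,-1],[-0.083,0,0,0,0,0,-1],[-0.09,0,0,0,0,0,-1],[-0.09,0,0,0,0,0,-1],[-0.09,0,0,0,0,0,-1]]}}

```text
time: 7.6
eef_pos: [0.58, -0.0183, 0.081]
eef_rot: [0.0, 1.0, -0.006, -0.001]
ft_force: [-0.0, 0.3, -0.7]
width: -0.0002
gripper_force: 0.0
```

>>> {"name": "drive_tool", "arguments": {"deltas": [[0.02,0,0,0,0,0,-1],[0.03,0,0.08,0,0,0,-1],[0.03,0,0.18,0,0,0,-1],[0.0,0,0.28,0,0,0,-1],[-0.1,0.03,0.36,0,0,0,-1],[-0.11,0.03,0.36,0,0,0,-1],[-0.11,0.03,0.36,0,0,0,-1],[-0.11,0.03,0.36,0,0,0,-1]]}}

```text
time: 8.6
eef_pos: [0.5366, -0.0063, 0.2234]
eef_rot: [-0.0, 1.0, -0.006, -0.002]
ft_force: [0.2, 0.3, -0.5]
width: 0.0
gripper_force: 0.0
```

Run:
```python
from h import *
s=read_state();print(s["time"],s["eef_pos"],s["ft_force"])
c=camera("wrist");np.savez("w4.npz",K=c["K"],view=c["view"])
im=c["pixels"][:,:,::-1];cv2.imwrite("pics/w4.png",im)
print(proj(c,[.583,.0215,.0575]))
a=cv2.imread("pics/w3.png")
x,y=[int(v) for v in proj(c,[.583,.0215,.0575])];x0=max(x-160,0);y0=max(y-110,0);print(x0,y0)
cv2.imwrite("pics/w4c.png",cv2.resize(im[y0:y0+220,x0:x0+266],None,fx=2.7,fy=2.7,interpolation=cv2.INTER_CUBIC))
```

```text
8.6 [ 0.53662026 -0.00631619  0.22342418] [ 0.19557894  0.3031203  -0.45453561]
[238.98759843 136.34544626]
78 26
```

View pics/w4c.png

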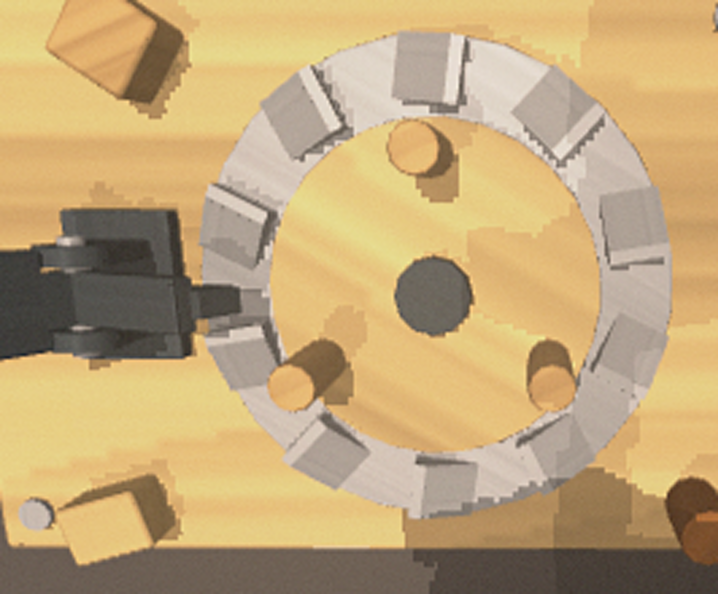

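Run:
```python
from h import *
def ang(p,H): d=p-H; return round(np.degrees(np.arctan2(d[1],d[0]))+1.1,1),round(np.hypot(*d[:2])*1e3)
c1=dict(np.load("w1.npz"));f1=lambda u,v,z:ray(c1,40+u/3,v/3,z)
c=dict(np.load("w4.npz"));f=lambda u,v,z:ray(c,78+u/2.7,26+v/2.7,z)
H1=f1(520,317,.0575);H=f(433,295,.0575);print(H)
print("before",[ang(f1(u,v,.095),H1) for u,v in((386,181),(654,301),(441,469))])
print("after",[ang(f(u,v,.095),H) for u,v in((413,145),(551,387),(291,387))])
for n,ps in dict(top=[(465,37),(458,108)],rt=[(604,108),(562,165)],lt=[(315,66),(345,130)],l=[(210,184),(275,215)]).items():print(n,[ang(f(u,v,.04),H) for u,v in ps])
for n,ps in dict(low=[(205,337),(268,327)],c=[(285,458),(320,415)],bot=[(413,460),(418,518)]).items():print(n,[ang(f(u,v,.052),H) for u,v in ps])
```

```text
[0.58389652 0.02197508 0.0575    ]
before [(np.float64(37.8), 42), (np.float64(-82.7), 41), (np.float64(156.6), 42)]
after [(np.float64(0.6), 42), (np.float64(-120.2), 41), (np.float64(120.5), 42)]
top [(np.float64(-7.4), 75), (np.float64(-7.6), 55)]
rt [(np.float64(-43.5), 76), (np.float64(-45.8), 55)]
lt [(np.float64(28.4), 76), (np.float64(29.9), 56)]
l [(np.float64(65.7), 78), (np.float64(66.0), 56)]
low [(np.float64(101.0), 75), (np.float64(101.6), 54)]
c [(np.float64(136.8), 74), (np.float64(135.8), 55)]
bot [(np.float64(171.2), 55), (np.float64(174.3), 75)]
```

The wheel has turned about -37°, so I estimate -0.50 rad; the window is -0.63 to -0.45. A 2 mm nudge will centre it.

>>> {"name": "drive_tool", "arguments": {"deltas": [[0.145,-0.03,0,0,0,0,-1],[0.145,-0.03,0,0,0,0,-1],[0.145,-0.03,-0.12,0,0,0,-1],[0.145,-0.03,-0.22,0,0,0,-1],[0.145,-0.03,-0.3,0,0,0,-1],[0.145,-0.03,-0.353,0,0,0,-1],[0.145,-0.03,-0.353,0,0,0,-1],[0.13,-0.03,-0.353,0,0,0,-1],[0.12,-0.03,-0.353,0,0,0,-1],[0.11,-0.03,-0.353,0,0,0,-1],[0.103,-0.03,-0.353,0,0,0,-1],[0.103,-0.03,-0.353,0,0,0,-1]]}}

```text
time: 10.15
eef_pos: [0.5779, -0.018, 0.0849]
eef_rot: [0.0, 1.0, -0.006, 0.001]
ft_force: [1.4, 0.3, 1.3]
width: 0.0003
gripper_force: 0.7
```

>>> {"name": "drive_tool", "arguments": {"deltas": [[0,0,0,0,0,0,-1],[0,0,0,0,0,0,-1]]}}

```text
time: 10.4
eef_pos: [0.5779, -0.0182, 0.0844]
eef_rot: [0.0, 1.0, -0.006, 0.0]
ft_force: [2.1, -0.4, 1.7]
width: -0.0002
gripper_force: 0.9
```

>>> {"name": "drive_tool", "arguments": {"deltas": [[0.03,0,0,0,0,0,-1],[0.03,0,0.1,0,0,0,-1],[0.03,0,0.2,0,0,0,-1],[0.02,0,0.29,0,0,0,-1],[0.02,0.14,0.29,0,0,0,-1],[0.02,0.28,0.29,0,0,0,-1],[0.02,0.42,0.29,0,0,0,-1],[0.02,0.515,0.29,0,0,0,-1],[0.02,0.515,0.29,0,0,0,-1],[0.02,0.515,0.18,0,0,0,-1],[0.02,0.515,0.1,0,0,0,-1],[0.02,0.515,0.056,0,0,0,-1]]}}

```text
time: 11.9
eef_pos: [0.5851, 0.1867, 0.104]
eef_rot: [0.001, 1.0, -0.007, -0.002]
ft_force: [0.4, 0.3, 0.6]
width: 0.0
gripper_force: 0.0
```

>>> {"name": "drive_tool", "arguments": {"deltas": [[0,0,0,0,0,0,-1],[0,-0.02,0,0,0,0,-1],[0,-0.035,0,0,0,0,-1],[0,-0.05,0,0,0,0,-1],[0,-0.06,0,0,0,0,-1],[0,-0.07,0,0,0,0,-1],[0,-0.08,0,0,0,0,-1],[0,-0.09,0,0,0,0,-1],[0,-0.095,0,0,0,0,-1],[0,-0.095,0,0,0,0,-1]]}}

```text
time: 13.15
eef_pos: [0.5856, 0.1497, 0.1065]
eef_rot: [0.0, 1.0, -0.006, -0.0]
ft_force: [-0.1, -0.9, 0.0]
width: -0.0001
gripper_force: 0.0
```

Run:
```python
from h import *
s=read_state();print(s["time"],s["eef_pos"],s["ft_force"])
c=camera("scene")
a=cv2.resize(c["pixels"][200:300,250:390,::-1],None,fx=5,fy=5,interpolation=cv2.INTER_CUBIC)
cv2.imwrite("pics/s5.png",a)
```

```text
13.15 [0.58564777 0.14965398 0.10651269] [-0.12775755 -0.8526198   0.02151735]
```

View pics/s5.png

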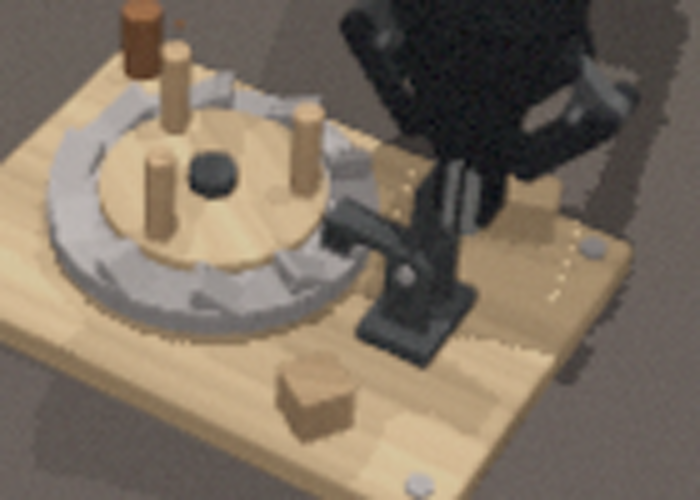

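The finger is on the outer side of the tab (crop 440,215), which is almost upright. The nose (340,230) is nearly down. I'll continue in small steps, watching the force.

>>> {"name": "drive_tool", "arguments": {"deltas": [[0,-0.003,0,0,0,0,-1],[0,-0.006,0,0,0,0,-1],[0,-0.006,0,0,0,0,-1]]}}

```text
time: 13.58
eef_pos: [0.5856, 0.1476, 0.1067]
eef_rot: [-0.0, 1.0, -0.006, -0.0]
ft_force: [0.2, 1.0, -1.1]
width: -0.0002
gripper_force: 0.4
```

>>> {"name": "drive_tool", "arguments": {"deltas": [[0,-0.003,0,0,0,0,-1],[0,-0.005,0,0,0,0,-1],[0,-0.005,0,0,0,0,-1]]}}

```text
time: 13.95
eef_pos: [0.5856, 0.1471, 0.1067]
eef_rot: [-0.001, 1.0, -0.005, 0.0]
ft_force: [-0.1, 7.0, -0.2]
width: -0.0002
gripper_force: 3.4
```

>>> {"name": "drive_tool", "arguments": {"deltas": [[0,-0.003,0,0,0,0,-1],[0,-0.005,0,0,0,0,-1],[0,-0.005,0,0,0,0,-1]]}}

```text
time: 14.32
eef_pos: [0.5856, 0.1468, 0.1068]
eef_rot: [-0.003, 1.0, -0.005, 0.0]
ft_force: [0.5, 11.3, -1.2]
width: 0.0
gripper_force: 6.0
```

The stop is reached at y≈0.147, which is where θ=0 was predicted. I'll retreat and look.

>>> {"name": "drive_tool", "arguments": {"deltas": [[0,0.03,0,0,0,0,-1],[0,0.08,0,0,0,0,-1],[0,0.08,0.12,0,0,0,-1],[0,0.08,0.25,0,0,0,-1],[-0.08,-0.02,0.33,0,0,0,-1],[-0.15,-0.15,0.33,0,0,0,-1],[-0.18,-0.28,0.33,0,0,0,-1],[-0.18,-0.4,0.33,0,0,0,-1],[-0.18,-0.4,0.33,0,0,0,-1],[-0.18,-0.4,0.33,0,0,0,-1]]}}

```text
time: 15.58
eef_pos: [0.5139, -0.0158, 0.2387]
eef_rot: [-0.0, 1.0, -0.006, -0.0]
ft_force: [0.1, -0.9, -0.1]
width: 0.0003
gripper_force: 0.0
```

Run:
```python
from h import *
s=read_state();print(s["time"],s["eef_pos"],s["ft_force"])
c=camera("wrist");im=c["pixels"][:,:,::-1]
x,y=[int(v) for v in proj(c,[.583,.06,.0575])];x0=max(x-125,0);y0=max(y-100,0)
a=cv2.resize(im[y0:y0+200,x0:x0+250],None,fx=1.6,fy=1.6,interpolation=cv2.INTER_CUBIC)
b=cv2.resize(camera("scene")["pixels"][200:300,245:375,::-1],(400,308),interpolation=cv2.INTER_CUBIC)
h=max(len(a),308);pad=lambda q:cv2.copyMakeBorder(q,0,h-len(q),0,0,0)
cv2.imwrite("pics/f.png",np.hstack([pad(a),pad(b)]))
```

```text
15.575 [ 0.51388558 -0.01583992  0.23871035] [ 0.12074021 -0.87058311 -0.13439677]
```

View pics/f.png

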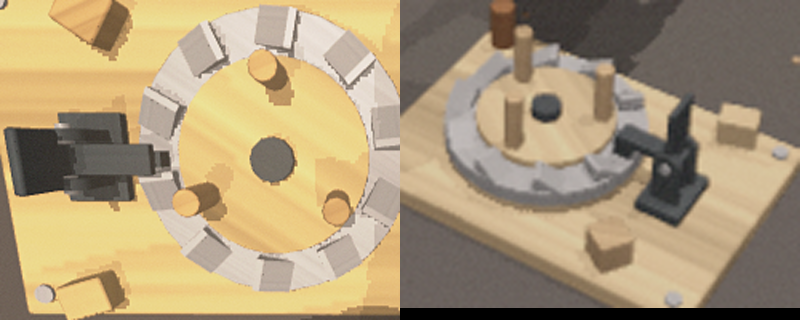

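The tab is upright, the nose (160,160) sits between two teeth, the wheel is one notch back, and the blocks and dowel haven't moved. I'll hand it in.

```bash
python3 -c "
from workcell import *
print(close_job())"
```

```text
the job is handed in; nothing more can be done
None
```

The job is handed in: the wheel is one notch back (estimated about -0.54 rad), the pawl was pushed down to its stop in the new notch, and the offcuts and dowel on the board look unmoved, after about 16 s of robot time.

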